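# Refit the grinding head of the tablet mill

## Robot

A 6-joint arm with a two-finger parallel gripper is mounted at the origin on a cart in front of the work surface, level with it; the furniture and walls round the work are solid. World frame = base frame: x ahead of the robot, y to its left, z up, the work surface at z = 0. Lengths are in mm, angles in rad, forces in N, time in s.
With the tool pointing down it reaches from about 400 to 925 mm from the base axis. Payload 12.5 kg.
Tool frame: the origin (TCP) lies midway between the tips of the shut fingers; the grasp point (between the pads) lies 19 mm behind it; z points along the fingers, y is the line along which they close (so a half turn about z gives the same grasp; the last joint's range is limited). The gripper opens to 95 mm and grips with 3 to 60 N. Pads are 20 mm wide; open, the fingers measure 119 mm over their backs; the gripper's body (75 mm by 180 mm) begins 59 mm behind the grasp point.
Start: joints at [1.009, 0.491, 1.559, -0, 1.092, -0.106], TCP at [275.1, 561.219, 214.661] pointing down, gripper open.
Joint ranges: [-3.1, 3.1], [-0.84, 2.19], [0.05, 2.79], [-1.13, 4.28], [0.06, 2.93], [-2.69, 2.69]. Speed limits (rad/s): [2.22, 2.22, 2.79, 3.14, 3.14, 3.14].

## Interface

Orientations are given as [roll, pitch, yaw] about the fixed x, y, z axes, in that order (R = Rz(yaw) Ry(pitch) Rx(roll)).
In Python, from cell import * gives the robot as it stands. The module is installed in compiled form; this text tells all that it offers.
- The arm moves only by the tool arm_command, never from a script. Its arguments are lists of equal length, an entry for each row: "delta_pos": the shift along the world's x, y, z in units of 250 mm (1.0 is 250 mm), a list of three; "delta_rot": the turn, a rotation vector about the world's x, y, z in units of 90 degrees (1.0 is 90 degrees), a list of three; "claw": the closure, from 0 (fully open) to 1 (shut). In form: {"delta_pos": [[tx, ty, tz], ...], "delta_rot": [[wx, wy, wz], ...], "claw": [claw, ...]}. A call has exactly 5 rows; each row is the pose to reach, as a shift and turn from the pose commanded when the call began; what a row does not reach only later rows make up. A row lasts 1/12 s, in which the tool goes at most 41.7 mm and 7.16 degrees, less where a joint would pass 70% of its speed; a pose out of reach is approached as far as the arm can. A call with a number of a shift or a turn outside -1 to 1 is refused whole. A call with a gripper value outside its range is refused whole. The fingers move at their own pace and stop on an object; the grip force is fixed at half the most. Time passes only in rows, so rows that repeat a pose let the fingers close, or fill a call up. It gives the time, the measured TCP pose, the force, the opening and the grip force at its end, in the units of the state.
- state(): the state, without advancing time (a new reading comes with each control period).
- read_camera(name): name is "scene" or "top" or "wrist"; returns the picture (384x512x3 uint8, red, green, blue); there is no depth.
- calibration(name): a dict with "camera_matrix" (3x3 intrinsics, pixels), "T" (4x4, takes a point from camera to world coordinates). Camera axes: x right, y down, z forward; pixel columns grow to the right and rows downward; lengths in mm; the calibration is good to about 2 mm. The wrist camera is an equidistant fisheye: a pixel r from the principal point sees the ray r / f radians off the axis. A picture is of the moment at which its call begins: read the wrist's pose just before it. calibration takes no time and is no camera call; for the wrist camera it gives the pose at the moment of the call.
- job_done(): hands the job in; it is judged then, once.
The state is a dict: "t": time; "joints": joint angles; "qvel": joint speeds; "tau": joint torques, N m; "eef_pos": TCP position; "tcp_rot": TCP orientation; "ft_force": force on the tool from outside, world axes, zero at the start; "moment": the same for the moment, N m; "opening": opening from 0.0 (shut) to 1.0 (fully open); "grip_force": force on a finger pad.
Only numpy, scipy, OpenCV 4.12 (cv2) and the standard library are available. Lean on these libraries where they do the work, as an engineer would, in place of code of your own. Each camera call takes 0.05 s, during which the arm holds its last target. There are 200 camera calls.

## Task

Take the blue grinding head out of the drying rack, lower it (do not drop it) into the tablet mill and, pressing only lightly, turn it until its key drops into the drive slot, so that its white flange lies flat on the mill's collar; then let go. Leave the orange head in the rack, and do not disturb the medicine containers.

Things in the scene. Friction and masses are not known exactly. Their poses are not given: they have to be found in the camera images.
- blue_head: Blue-knobbed grinding head, 0.12 kg, loose, in either ring of the rack. Round ribbed knob (34 mm diameter, 6 to 40 mm above the origin; grip it from above at any yaw), white flange (54 mm diameter, 6 mm thick), below it a steel pilot (38 mm diameter, 22 mm long, its last 5 mm tapering to 32 mm), then the key. Origin on the axis at the flange's underside; z up, x along the key.
- key_tip (a point): Middle of the underside of the blue head's flat steel key: 30 mm long, 9 mm wide, 12 mm high, lower edges rounded by 2.5 mm; 34 mm below the blue head's origin. Same axes as the blue head.
- orange_head: The other grinding head, same shape with an orange knob, in the other ring; same origin and axes. Stays where it is.
- rack: Fixed grey drying rack, 84 x 190 x 10 mm, with two white rings (62 mm outside, 43 mm inside diameter, 48 mm above the surface) 45 mm either side of the middle along its y; a head's flange rests on its ring, lifting 34 mm clears the key. Origin under its middle.
- mill: Fixed white tablet mill, housing 170 x 130 mm and 46 mm high, round white collar 68 mm in diameter standing on it to 90 mm above the surface, control panel towards its -x. Origin on the collar's axis, on the surface; z up.
- mouth (a point): Centre of the collar's mouth, in its top face, 90 mm above the surface; z up. The bore is 40.4 mm wide. The head is home when its flange lies on the collar (blue_head's origin at this point). Press with a few newtons only; the run fails if its contact forces with the mill (sideways jamming included) add up to 80 N.
- coupling (a point): Middle of the flat top of the black drive coupling deep in the bore, 23.5 mm below the mouth. One straight slot runs right across it, 13 mm wide, 13.5 mm deep. Its direction is unknown, unrelated to the mill's or this point's axes: find it by touch. Stiff (0.5 N m to turn).
- key_on_top (a point): Point 10.5 mm above the mouth, where blue_head's origin is while the key still rests on top of the coupling. The head drops from here when the key is turned to within about 0.1 rad of the slot; a half turn gives the same fit.
- tablet_bottle: White tablet bottle with flip top, 60 mm diameter, 105 mm high, loose bystander; origin under its middle.
- pill_vial: Orange pill vial with white cap, 47 mm diameter, 118 mm high, loose bystander; origin under its middle.
- dose_cup: Small clear dose cup, 40 mm diameter, 42 mm high, loose bystander; origin under its middle.
Not all that is in view belongs to the job. What is shaped like the blue_head but purple is not meant.

How it is judged:
By the outcome, as a careful person would: the job done as asked, in the order asked, and still so for the second after the job is handed in, with the robot touching nothing.
It also fails if it takes over 72 s, if anything falls off the work surface, if the arm or the gripper's body presses on something with over 40 N, if the wrist force passes 120 N, or if a joint passes its speed limit or range.

## Working session

There is one attempt and no reset: what is moved stays moved. The work goes in short steps, Python scripts to look and compute and a tool call to move; the robot and the scene stay as the last step left them, time stands still between calls to the robot, and variables do not carry over. Pictures are saved under pics/ and viewed, at most 10 in all, crops included, and the job is handed in when it is done.

Besides the shell and the picture viewer there is one more tool, called after "Request:" as name(argument=value, ...) on one line, values as JSON. arm_command: Moves the arm, as the interface text tells. Shifts and turns lie within -1 to 1; 1 stands for 250 mm of shift or 90 degrees of turn. Its arguments: {"type":"object","properties":{"delta_pos":{"type":"array"},"delta_rot":{"type":"array"},"claw":{"type":"array"}},"required":["delta_pos","delta_rot","claw"]}

```bash
mkdir -p pics; cat > h.py <<'E'
from cell import *
import numpy as np, cv2
def save(n,im): cv2.imwrite('pics/'+n+'.png',im[:,:,::-1])
def ray(name,u,v,z,c=None):
    c=c or calibration(name); K=c["camera_matrix"]; T=np.array(c["T"])
    d=np.linalg.inv(K)@[u,v,1.]
    if name=="wrist":
        r=np.hypot(d[0],d[1]); d=np.array([d[0]/r*np.sin(r),d[1]/r*np.sin(r),np.cos(r)]) if r>1e-9 else d
    d=T[:3,:3]@d; o=T[:3,3]
    return (o+d*(z-o[2])/d[2]).round(1)
E
python3 - <<'E'
from h import *
s=state(); print({k:np.round(v,3) for k,v in s.items()})
a=read_camera("scene");b=read_camera("top");c=read_camera("wrist")
for n,i in zip("abc",(a,b,c)): np.save(n,i)
save("abc",cv2.resize(np.vstack([np.hstack([a,b]),np.hstack([c,c*0])]),(800,600),interpolation=cv2.INTER_AREA))
for n in("scene","top","wrist"): print(n,calibration(n))
E
```

```text
{'t': np.float64(0.0), 'joints': array([ 1.009,  0.492,  1.559,  0.   ,  1.092, -0.106]), 'qvel': array([-0.001, -0.001,  0.001,  0.001, -0.   ,  0.001]), 'tau': array([-2.0000e-03, -6.1265e+01, -2.5817e+01,  6.9000e-02,  4.8000e-02,
       -0.0000e+00]), 'eef_pos': array([274.965, 560.983, 214.051]), 'tcp_rot': array([-3.14 , -0.   ,  2.686]), 'ft_force': array([-0.1  ,  0.159,  0.288]), 'moment': array([0.034, 0.028, 0.035]), 'grip_force': np.float64(0.0), 'opening': np.float64(1.004)}
scene {'camera_matrix': array([[359.01202945,   0.        , 254.37991134],
       [  0.        , 359.01202945, 187.38287026],
       [  0.        ,   0.        ,   1.        ]]), 'T': array([[ 8.54762036e-01, -3.57236563e-01,  3.76515470e-01,
         7.30137578e+01],
       [-5.18705173e-01, -6.13234843e-01,  5.95724744e-01,
        -7.50363296e+02],
       [ 1.80777451e-02, -7.04503417e-01, -7.09470317e-01,
         8.08170031e+02],
       [ 0.00000000e+00,  0.00000000e+00,  0.00000000e+00,
         1.00000000e+00]])}
top {'camera_matrix': array([[427.03582711,   0.        , 252.89236165],
       [
[... 268 characters left out ...]
],
       [-7.68921903e-03, -1.56895712e-01, -9.87585243e-01,
         1.43464557e+03],
       [ 0.00000000e+00,  0.00000000e+00,  0.00000000e+00,
         1.00000000e+00]])}
wrist {'camera_matrix': array([[297.31863964,   0.        , 255.95924894],
       [  0.        , 297.31863964, 193.07332473],
       [  0.        ,   0.        ,   1.        ]]), 'T': array([[ 4.39265348e-01,  8.69869473e-01,  2.24439423e-01,
         2.11288835e+02],
       [ 8.98355561e-01, -4.24834282e-01, -1.11683117e-01,
         5.92835025e+02],
       [-1.80017348e-03,  2.50684927e-01, -9.68067057e-01,
         3.83485831e+02],
       [ 0.00000000e+00,  0.00000000e+00,  0.00000000e+00,
         1.00000000e+00]])}
```

View pics/abc.png

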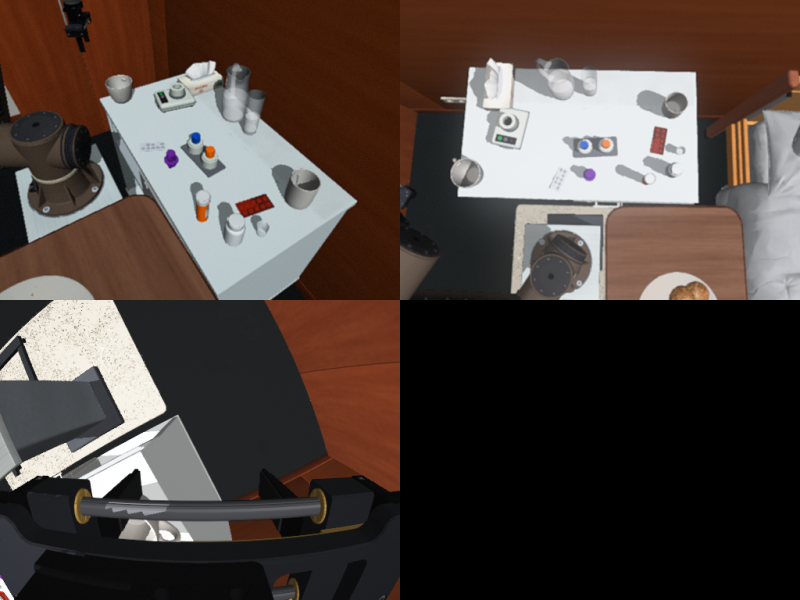

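The scene and top views show the rack with a blue knob (composite 584,145; top px about 235,186) and an orange knob (606,144; top px about 264,184). The purple decoy lies on the table (589,174; top px about 242,223). The mill collar is at (507,122), top px about 138,157. By the description, the target is the blue knob in the rack ring.

```bash
python3 - <<'E'
from h import *
a=np.load("a.npy");b=np.load("b.npy")
for nm,im in(("scene",a),("top",b)):
    hsv=cv2.cvtColor(im,cv2.COLOR_RGB2HSV)
    for n,lo,hi in(("blue",105,122),("purple",128,150),("orange",5,16)):
        m=cv2.inRange(hsv,(lo,150,70),(hi,255,255))
        k,l,st,ce=cv2.connectedComponentsWithStats(m)
        for i in range(1,k):
            if 15<st[i,4]<600: 
                z=88
                print(nm,n,ce[i].round(1),st[i],ray(nm,*ce[i],z))
# collar edges top view
e=cv2.resize(b[120:260,90:300],None,fx=3.7,fy=3.7,interpolation=cv2.INTER_CUBIC)
s=cv2.resize(a[90:230,180:320],None,fx=3.7,fy=3.7,interpolation=cv2.INTER_CUBIC)
c1=cv2.resize(b[130:200,110:300],(800,295),interpolation=cv2.INTER_CUBIC)
c2=cv2.resize(a[95:225,190:300],(338,300*1),interpolation=cv2.INTER_CUBIC)
c2=cv2.resize(a[155:225,225:300],(321,300),interpolation=cv2.INTER_CUBIC)
c3=cv2.resize(a[95:150,190:260],(382,300),interpolation=cv2.INTER_CUBIC)
save("crop",np.vstack([c1,np.hstack([c2,c3,np.zeros((300,97,3),np.uint8)])]))
E
```

```text
scene blue [250.3 176.2] [245 170  11  14 127] [ 468.8 -100.2   88. ]
scene purple [218.8 202.9] [211 192  17  23 250] [ 341.4 -147.6   88. ]
scene orange [79.5  4. ] [78  0  4 10 24] [ 359.6 1582.9   88. ]
scene orange [205.3   4.5] [199   0  11  11  75] [ 974.1 1246.9   88. ]
scene orange [206.4  26.1] [198  12  14  27 161] [842.8 962.2  88. ]
scene orange [85.  22.6] [82 16  6 16 31] [ 323.3 1297.3   88. ]
scene orange [210.   52.4] [204  40  10  28  95] [725.7 684.5  88. ]
scene orange [268.4 193.9] [263 187  12  15 150] [ 475.5 -187.2   88. ]
scene orange [311.6 261.5] [308 258   8   8  23] [ 444.1 -423.7   88. ]
scene orange [257.6 272.6] [252 262  15  22 225] [ 318.9 -384.4   88. ]
scene orange [318.4 264.9] [316 262   7   8  16] [ 452.1 -439.2   88. ]
top blue [235.5 185.2] [232 182   8   8  49] [475.9 -85.9  88. ]
top orange [403.  148.2] [392 147  22   4  55] [ 609.9 -624.2   88. ]
top orange [263.3 183.6] [260 180   8   8  57] [ 483.2 -174.8   88. ]
top orange [  4.2 270.4] [  0 266   9  11  54] [190.  626.8  88. ]
top orange [388.2 370.4] [383 363  10  16  52] [ -75.  -559.2   88. ]
```

View pics/crop.png

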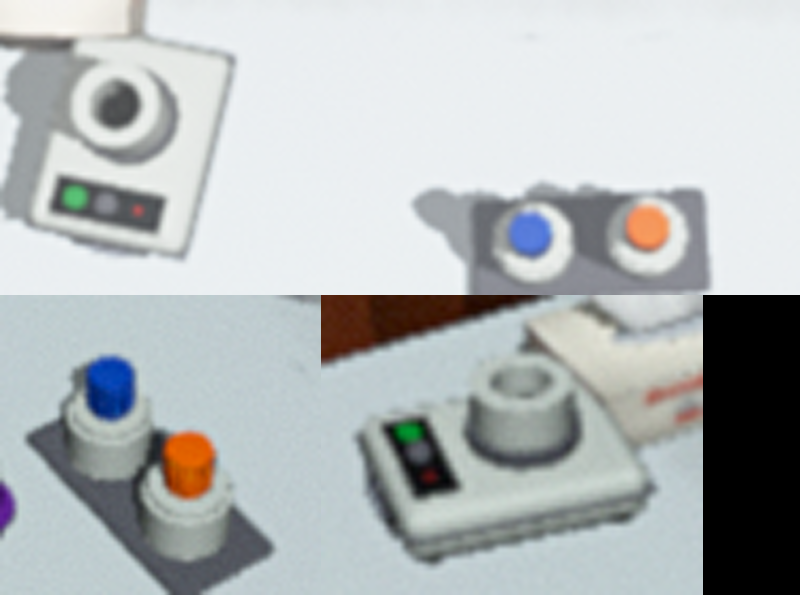

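The crop confirms blue-knobbed head in the rack's +y ring, at about (476,-86), with orange 89 mm further towards -y, which matches the 90 mm ring spacing. The mill collar mouth is at top px about (137.5,155), with a tissue box just behind it. I'll move over the rack and refine with the wrist camera.

Request:
arm_command(delta_pos=[[0.5,-0.6,0.1],[0.5,-0.6,0.1],[0.5,-0.6,0.1],[0.5,-0.6,0.1],[0.5,-0.6,0.1]], delta_rot=[[0,0,-0.39],[0,0,-0.39],[0,0,-0.39],[0,0,-0.39],[0,0,-0.39]], claw=[0,0,0,0,0])

```text
t: 0.57
eef_pos: [401.6, 408.9, 240.0]
tcp_rot: [3.141, 0.0, 2.066]
ft_force: [0.4, 0.1, -0.1]
opening: 1.0
grip_force: 0.0
```

Request:
arm_command(delta_pos=[[0.1,-0.8,0],[0.1,-0.8,0],[0.1,-0.8,0],[0.1,-0.8,0],[0.1,-0.8,0]], delta_rot=[[0,0,-0.32],[0,0,-0.32],[0,0,-0.32],[0,0,-0.32],[0,0,-0.32]], claw=[0,0,0,0,0])

```text
t: 0.98
eef_pos: [424.8, 208.9, 239.6]
tcp_rot: [-3.142, 0.0, 1.562]
ft_force: [0.4, 0.4, 0.6]
opening: 0.996
grip_force: 0.0
```

```bash
python3 - <<'E'
from h import *
import pickle
c=calibration("wrist"); w=read_camera("wrist"); pickle.dump((c,w),open("w1.pkl","wb"))
a=np.load("a.npy");b=np.load("b.npy")
save("w1",w)
print(state()["eef_pos"],state()["tcp_rot"])
# mouth by top view: dark bore + collar
print("mouth", ray("top",137.5,154.9,90))
# tissue top stereo
def rr(n,u,v):
    c=calibration(n);T=c["T"];d=T[:3,:3]@np.linalg.inv(c["camera_matrix"])@[u,v,1.];return T[:3,3],d/np.linalg.norm(d)
o1,d1=rr("scene",203*1.28,62*1.28);o2,d2=rr("top",98*1.28,70*1.28)
s=np.linalg.lstsq(np.c_[d1,-d2],o2-o1,rcond=None)[0];print("tissue",o1+s[0]*d1,o2+s[1]*d2)
E
```

```text
[425.23314376 205.09370342 239.58376385] [-3.14121382e+00  1.70701994e-03  1.56652831e+00]
mouth [567.7 234.7  90. ]
tissue [738.00150294 283.03791988 142.89601475] [765.06091819 269.90905468 149.55010642]
```

View pics/w1.png

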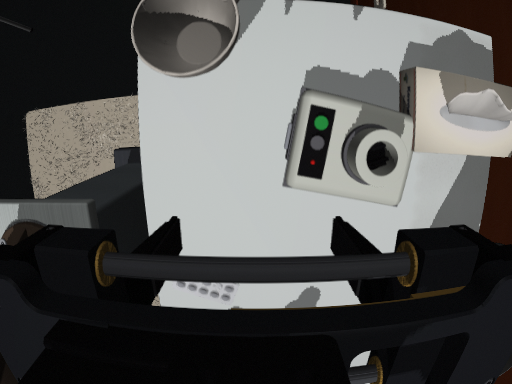

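Request:
arm_command(delta_pos=[[0.1,-0.8,0],[0.1,-0.8,0],[0.1,-0.8,0],[0.1,-0.8,0],[0.1,-0.8,0]], delta_rot=[[0,0,0],[0,0,0],[0,0,0],[0,0,0],[0,0,0]], claw=[0,0,0,0,0])

```text
t: 1.45
eef_pos: [449.9, 8.9, 239.7]
tcp_rot: [3.141, 0.0, 1.571]
ft_force: [0.9, 0.5, -0.4]
opening: 0.999
grip_force: 0.0
```

Request:
arm_command(delta_pos=[[0.1,-0.38,0],[0.1,-0.38,0],[0.1,-0.38,0],[0.1,-0.38,0],[0.1,-0.38,0]], delta_rot=[[0,0,0],[0,0,0],[0,0,0],[0,0,0],[0,0,0]], claw=[0,0,0,0,0])

```text
t: 1.87
eef_pos: [474.8, -84.1, 239.3]
tcp_rot: [-3.141, -0.0, 1.569]
ft_force: [-0.6, 0.3, -0.4]
opening: 1.0
grip_force: 0.0
```

```bash
python3 - <<'E'
from h import *
import pickle
c=calibration("wrist"); w=read_camera("wrist"); pickle.dump((c,w),open("w2.pkl","wb"))
save("w2",w); s=state(); print(s["t"],s["eef_pos"],s["tcp_rot"],s["joints"])
hsv=cv2.cvtColor(w,cv2.COLOR_RGB2HSV)
m=cv2.inRange(hsv,(105,130,70),(122,255,255))
k,l,st,ce=cv2.connectedComponentsWithStats(m)
for i in range(1,k):
    if st[i,4]>30: print(ce[i],st[i],ray("wrist",*ce[i],88,c))
E
```

```text
1.9167 [474.68773523 -83.2646569  239.40960717] [-3.14085501e+00 -4.40884639e-04  1.57012271e+00] [-3.10923797e-01  2.59462389e-01  1.86443314e+00  2.28622331e-04
  1.01853416e+00 -3.10370363e-01]
[259.625387   181.69504644] [245 168  30  29 646] [478.  -83.4  88. ]
```

View pics/w2.png

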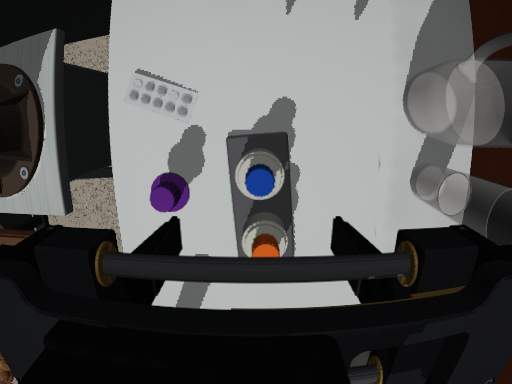

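The wrist view shows the blue knob at (260,182) with its flange centred near (260,173), orange at (266,245) and purple at (168,190) on the table. The ray gives (478,-83), in agreement with the top view. Before that, the mill mouth was at (382,155), near (568,235). I'm descending now.

Request:
arm_command(delta_pos=[[0.01,-0.003,-0.15],[0.01,-0.003,-0.3],[0.01,-0.003,-0.4],[0.01,-0.003,-0.44],[0.01,-0.003,-0.44]], delta_rot=[[0,0,0],[0,0,0],[0,0,0],[0,0,0],[0,0,0]], claw=[0,0,0,0,0])

```text
t: 2.33
eef_pos: [476.3, -82.7, 127.6]
tcp_rot: [-3.137, -0.001, 1.573]
ft_force: [0.4, 0.5, 0.1]
opening: 1.003
grip_force: 0.0
```

```bash
cat >> h.py <<'E'
def find(w,lo,hi,amin=30):
    m=cv2.inRange(cv2.cvtColor(w,cv2.COLOR_RGB2HSV),lo,hi)
    return [c for c in cv2.findContours(m,cv2.RETR_EXTERNAL,cv2.CHAIN_APPROX_NONE)[0] if cv2.contourArea(c)>amin]
def fit(c,cal,z):  # circle fit of contour cast onto plane z
    P=np.array([ray("wrist",*p[0],z,cal)[:2] for p in c])
    A=np.c_[2*P,np.ones(len(P))]; s=np.linalg.lstsq(A,(P**2).sum(1),rcond=None)[0]
    return s[:2].round(1),round(float(np.sqrt(s[2]+s[0]**2+s[1]**2)),1),P
E
python3 - <<'E'
from h import *
import pickle
c=calibration("wrist"); w=read_camera("wrist"); s=state()
save("w3",w); print(s["eef_pos"])
for q in find(w,(105,130,50),(122,255,255)):
    f=fit(q,c,88); print(f[0],f[1],f[2].min(0),f[2].max(0))
# mouth from w1: bore and collar
c,w=pickle.load(open("w1.pkl","rb"))
m=cv2.inRange(cv2.cvtColor(w,cv2.COLOR_RGB2GRAY),180,255)
v=w[155,335:420].mean(1).astype(int); print(v); print(w[115:195,378].mean(1).astype(int))
E
```

```text
[477.0405029  -83.06593254 129.10460265]
[478.3 -80.9] 17.1 [462.1 -99.6] [494.  -60.6]
[184 184 184 184 183 162  77  27  54  81  83  76  62  62  60  58  57  56
  57  55  59 173 183 182 182 182 182 182 181 180 181 133  33   4   5   5
   8   8   6   9   7   6  10   8   6   6   8   7   5   8  21  28  30  30
  30  42  61  67  70  72  73  75 100 181 182 181 180 181 180 179 180 179
 170 176 161 148 134 173 192 192 191 192 191 191 189]
[100 100 100 100 100 100 100 100  97  80  49  43  42  55 100 155 178 181
 181 180 181 181 181 181 181 178 138  58  17  15  13  12  14  14  12   7
   8   9   8   7   8   7   4   3   5   9   8   6   6   9   7  10  34  58
  62  64  64  66  66  74 112 161 179 180 181 181 181 181 182 181 182 183
 180 182 182 182 181 182 182 181]
```

Request:
arm_command(delta_pos=[[0,0.003,-0.1],[0,0.003,-0.18],[0,0.003,-0.25],[0,0.003,-0.285],[0,0.003,-0.285]], delta_rot=[[0,0,0],[0,0,0],[0,0,0],[0,0,0],[0,0,0]], claw=[0,0,0,0,0])

```text
t: 2.8
eef_pos: [477.5, -83.1, 58.1]
tcp_rot: [-3.141, -0.0, 1.571]
ft_force: [0.1, 0.0, -0.5]
opening: 1.002
grip_force: 0.0
```

Request:
arm_command(delta_pos=[[0,0,0],[0,0,0],[0,0,0],[0,0,0],[0,0,0]], delta_rot=[[0,0,0],[0,0,0],[0,0,0],[0,0,0],[0,0,0]], claw=[1,1,1,1,1])

```text
t: 3.22
eef_pos: [477.9, -83.9, 59.0]
tcp_rot: [3.14, 0.0, 1.571]
ft_force: [-0.6, -0.2, 0.4]
opening: 0.705
grip_force: 0.0
```

Request:
arm_command(delta_pos=[[0,0,0],[0,0,0],[0,0,0],[0,0,0],[0,0,0]], delta_rot=[[0,0,0],[0,0,0],[0,0,0],[0,0,0],[0,0,0]], claw=[1,1,1,1,1])

```text
t: 3.63
eef_pos: [477.6, -83.8, 58.4]
tcp_rot: [3.141, 0.0, 1.57]
ft_force: [-0.1, -0.5, -0.2]
opening: 0.357
grip_force: 0.5
```

Request:
arm_command(delta_pos=[[0,0,0],[0,0,0],[0,0,0],[0,0,0.02],[0,0,0.06]], delta_rot=[[0,0,0],[0,0,0],[0,0,0],[0,0,0],[0,0,0]], claw=[1,1,1,1,1])

```text
t: 4.05
eef_pos: [476.9, -83.6, 72.9]
tcp_rot: [-3.139, -0.001, 1.57]
ft_force: [-0.6, 0.2, -1.8]
opening: 0.339
grip_force: 30.0
```

Request:
arm_command(delta_pos=[[0,0,0.06],[0,0,0.14],[0,0,0.24],[0,0,0.35],[0,0,0.44]], delta_rot=[[0,0,0],[0,0,0],[0,0,0],[0,0,0],[0,0,0]], claw=[1,1,1,1,1])

```text
t: 4.47
eef_pos: [477.4, -83.7, 185.3]
tcp_rot: [3.141, 0.0, 1.571]
ft_force: [0.8, 0.7, -2.4]
opening: 0.343
grip_force: 30.0
```

```bash
python3 - <<'E'
from h import *
import pickle
s=state();print(s["eef_pos"],s["opening"],s["grip_force"],s["ft_force"],s["moment"])
c=calibration("wrist"); w=read_camera("wrist")
sc=read_camera("scene");tp=read_camera("top")
save("g",np.hstack([cv2.resize(w[100:384],(480,266)),cv2.resize(sc[100:240,180:320],(266,266),interpolation=cv2.INTER_CUBIC)]))
# mouth circles from w1
c,w=pickle.load(open("w1.pkl","rb"))
g=cv2.cvtColor(w,cv2.COLOR_RGB2GRAY)
m=((g<130)*255).astype(np.uint8)
k,l,st,ce=cv2.connectedComponentsWithStats(m)
i=l[155,375]; print(st[i])
q=max(cv2.findContours((l==i).astype(np.uint8),cv2.RETR_EXTERNAL,cv2.CHAIN_APPROX_NONE)[0],key=cv2.contourArea)
f=fit(q,c,90);print("bore",f[0],f[1])
E
```

```text
[477.38718151 -83.68564122 185.34867052] 0.34280075791871323 29.999701495980844 [ 0.78382722  0.66751355 -2.42194425] [-0.08305401  0.02926662 -0.04198751]
[366 141  32  35 865]
bore [568.8 237.1] 19.8
```

View pics/g.png

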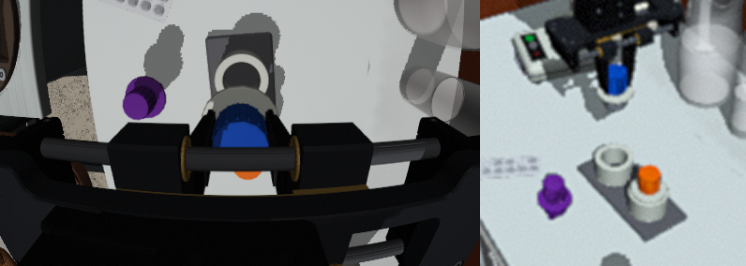

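The head is gripped (34 mm wide, 30 N); the orange one is still in its ring. Carrying to the mill, stopping 50 mm short to look.

Request:
arm_command(delta_pos=[[0.03,0.1,0],[0.07,0.25,0],[0.12,0.4,0],[0.16,0.55,0],[0.18,0.64,0]], delta_rot=[[0,0,0],[0,0,0],[0,0,0],[0,0,0],[0,0,0]], claw=[1,1,1,1,1])

```text
t: 5.03
eef_pos: [522.5, 79.1, 182.0]
tcp_rot: [-3.14, -0.0, 1.571]
ft_force: [-0.2, 0.1, -1.8]
opening: 0.341
grip_force: 30.0
```

Request:
arm_command(delta_pos=[[0.06,0.14,0],[0.12,0.27,0],[0.16,0.37,0],[0.18,0.44,0],[0.18,0.44,0]], delta_rot=[[0,0,0],[0,0,0],[0,0,0],[0,0,0],[0,0,0]], claw=[1,1,1,1,1])

```text
t: 5.45
eef_pos: [567.6, 189.0, 181.4]
tcp_rot: [-3.14, -0.0, 1.573]
ft_force: [0.4, -1.2, -1.7]
opening: 0.343
grip_force: 30.0
```

```bash
python3 - <<'E'
from h import *
s=state();print(s["t"],s["eef_pos"],s["tcp_rot"],s["joints"],s["ft_force"],s["moment"])
c=calibration("wrist"); w=read_camera("wrist")
save("m",w)
g=cv2.cvtColor(w,cv2.COLOR_RGB2GRAY)
# project approx mouth
T=np.array(c["T"]);p=T[:3,:3].T@(np.array([568.5,236.5,90])-T[:3,3]);th=np.arctan2(np.hypot(*p[:2]),p[2]);K=c["camera_matrix"]
uv=np.array([K[0,2],K[1,2]])+K[0,0]*th*p[:2]/np.hypot(*p[:2]);print(uv)
m=((g<130)*255).astype(np.uint8)
k,l,st,ce=cv2.connectedComponentsWithStats(m)
i=l[int(uv[1]),int(uv[0])]; print(i,st[i])
if i:
  q=max(cv2.findContours((l==i).astype(np.uint8),cv2.RETR_EXTERNAL,cv2.CHAIN_APPROX_NONE)[0],key=cv2.contourArea)
  f=fit(q,c,90);print("bore",f[0],f[1],f[2].min(0),f[2].max(0))
E
```

```text
5.45 [567.55266447 189.04691492 181.42920317] [-3.13955898e+00 -2.45811577e-05  1.57305958e+00] [2.10943069e-01 4.88194557e-01 1.66374751e+00 5.32141087e-04
 9.91635114e-01 2.08388097e-01] [ 0.37394089 -1.21852845 -1.73232061] [-0.10916204  0.07414824 -0.00405664]
[258.27596799 144.25395293]
1 [     0      0    512    384 122301]
bore [559.8  49. ] 321.9 [   9.7 -238. ] [1115.1  433.8]
```

View pics/m.png

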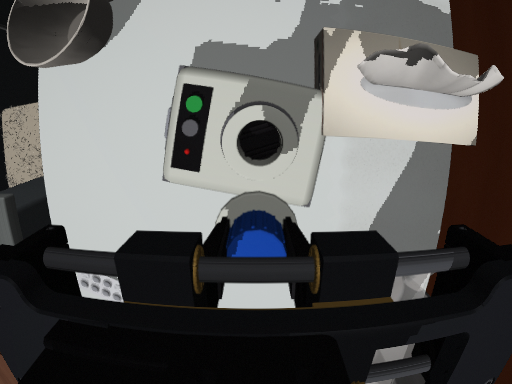

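The mill mouth is at about (260,140), and the held blue head's flange has its front edge at row 193 with centre column about 256. Now fitting both circles.

```bash
python3 - <<'E'
from h import *
w=cv2.imread('pics/m.png')[:,:,::-1]; g=w.mean(2)
c=calibration("wrist")   # arm unmoved
print(state()["eef_pos"])
for th in (35,50,70):
    m=((g<th)&(np.hypot(np.arange(512)[None]-260,np.arange(384)[:,None]-140)<34)).astype(np.uint8)
    q=max(cv2.findContours(m,cv2.RETR_EXTERNAL,cv2.CHAIN_APPROX_NONE)[0],key=cv2.contourArea)
    f=fit(q,c,90); print(th,cv2.boundingRect(q),f[0],f[1],f[2].min(0).round(1),f[2].max(0).round(1))
print(g[195:235:10,205:310].astype(int).tolist()[1]); print("col256",g[185:225,256].astype(int)); print("row140",g[140,215:305].astype(int)); print("col260",g[95:190,260].astype(int))
E
```

```text
[566.97564354 187.45775898 181.4694247 ]
35 (237, 121, 44, 39) [568.6 238.8] 17.5 [549.3 221.7] [587.  255.3]
50 (237, 121, 46, 39) [569.  238.3] 18.3 [549.2 221.7] [588.8 255.4]
70 (237, 120, 46, 44) [569.2 237.3] 19.2 [549.2 218.2] [588.8 256.2]
[201, 201, 201, 201, 201, 200, 201, 201, 201, 201, 202, 201, 201, 201, 201, 201, 201, 201, 188, 134, 83, 93, 104, 107, 105, 105, 104, 105, 104, 104, 105, 104, 104, 105, 105, 104, 105, 105, 104, 105, 105, 105, 104, 105, 104, 104, 105, 104, 105, 105, 105, 105, 104, 104, 105, 104, 104, 104, 105, 104, 105, 105, 104, 104, 105, 104, 105, 104, 105, 105, 105, 105, 104, 105, 104, 105, 105, 105, 105, 106, 106, 104, 85, 151, 193, 201, 201, 195, 187, 181, 181, 180, 172, 175, 172, 178, 152, 146, 127, 105, 99, 94, 88, 88, 105]
col256 [191 191 191 191 192 168 108  86 106 112 106 105 105 105 104 104 105 105
 104 104 105 104 105 104 105  79  28  26  28  29  26  28  28  26  27  27
  27  27  27  26]
row140 [191 191 192 191 191 128  71 188 192 192 191 192 192 192 192 192 191 191
 190 191 189 154  41  32  24  10   9   9  10  10  10   9  10   9  11   9
   9  10   8  10  11  10  10  10  10  12  10   8   9   9   9  11   9   9
  10  10  10   8   9  10  11  11  11  11  19  32  67  39  95 105 105 105
 105 106 106 105 105 105 105 105 105 105  92  69 139 190 190 189 190 191]
col260 [107 106 106 107 106  98  63  55  49  66 166 192 192 192 193 192 192 192
 193 193 192 193 193 192 188  57  12  10   9  12  19  17  16  12  12  19
  19  16  12   9  10  10   9  10  11  12  10  11   9   9  10  10   6   8
  10   9   7   6   9  10   9   8   7   7  27  58  71  71  71  71  97 157
 189 190 191 190 191 191 192 191 192 192 192 192 193 194 192 191 191 191
 192 191 192 192 191]
```

```bash
python3 - <<'E'
from h import *
from scipy.optimize import least_squares
w=cv2.imread('pics/m.png')[:,:,::-1]; g=w.mean(2).astype(np.float32); c=calibration("wrist"); tcp=state()["eef_pos"]; print(tcp)
def edges(cx,cy,r0,r1,angs,th,rise):
    o=[]
    for a in np.deg2rad(angs):
        r=np.arange(r0,r1,.25); x=(cx+r*np.cos(a)).astype(np.float32);y=(cy+r*np.sin(a)).astype(np.float32)
        p=cv2.remap(g,x[None],y[None],cv2.INTER_LINEAR)[0]; k=np.where(p>th)[0]
        if len(k): o.append((x[k[0]],y[k[0]]))
    return o
def circ(e,z,R):
    P=np.array([ray("wrist",*p,z,c)[:2] for p in e]); s=least_squares(lambda q:np.hypot(*(P-q[:2]).T)-R,P.mean(0),loss='soft_l1')
    return s.x.round(2),np.sqrt(np.mean(s.fun**2)).round(2)
e=edges(260,142,12,34,[*range(90,350,8)],145,1); print("bore",circ(e,90,20.2),len(e))
e=edges(256,222,14,50,range(205,336,5),150,1)
e=[p for p in e if p[1]<210]
for dz in(-10.4,-4.4): print("flange",dz,circ(e,tcp[2]+dz,27),len(e))
E
```

```text
[566.97564354 187.45775898 181.4694247 ]
bore (array([568.32, 236.2 ]), np.float64(0.26)) 24
flange -10.4 (array([566.44, 186.59]), np.float64(0.14)) 27
flange -4.4 (array([566.47, 187.98]), np.float64(0.18)) 27
```

```bash
cat >> h.py <<'E'
from scipy.optimize import least_squares
def edges(g,cx,cy,r0,r1,angs,th):
    o=[]
    for a in np.deg2rad(angs):
        r=np.arange(r0,r1,.25); x=(cx+r*np.cos(a)).astype(np.float32);y=(cy+r*np.sin(a)).astype(np.float32)
        p=cv2.remap(g,x[None],y[None],cv2.INTER_LINEAR)[0]; k=np.where(p>th)[0]
        if len(k): o.append((x[k[0]],y[k[0]]))
    return o
def circ(e,z,R,c):
    P=np.array([ray("wrist",*p,z,c)[:2] for p in e]); s=least_squares(lambda q:np.hypot(*(P-q[:2]).T)-R,P.mean(0),loss='soft_l1')
    return s.x.round(2),np.sqrt(np.mean(s.fun**2)).round(2)
E
python3 - <<'E'
from h import *
for i in range(3):
    c=calibration("wrist"); tcp=state()["eef_pos"]; w=read_camera("wrist"); g=w.mean(2).astype(np.float32)
    e=edges(g,260,142,12,34,range(90,350,8),145); f=edges(g,256,222,14,50,range(205,336,5),150); f=[p for p in f if p[1]<210]
    print(tcp.round(1),np.array(c["T"])[:3,3].round(1),circ(e,90,20.2,c),circ(f,tcp[2]-10.4,27,c),circ(f,tcp[2]-4.4,27,c))
E
```

```text
[567.  187.5 181.5] [566.7 258.6 350.7] (array([568.87, 237.83]), np.float64(0.25)) (array([566.58, 186.57]), np.float64(0.37)) (array([566.59, 187.95]), np.float64(0.41))
[566.8 186.4 181.8] [566.5 257.6 351. ] (array([568.9, 237.8]), np.float64(0.21)) (array([566.38, 185.54]), np.float64(0.36)) (array([566.39, 186.92]), np.float64(0.42))
[566.9 185.7 182.2] [566.6 256.9 351.4] (array([568.89, 237.82]), np.float64(0.24)) (array([566.29, 184.9 ]), np.float64(0.18)) (array([566.29, 186.29]), np.float64(0.23))
```

Request:
arm_command(delta_pos=[[0.006,0.1,0],[0.006,0.18,0],[0.006,0.204,0],[0.006,0.204,-0.08],[0.006,0.204,-0.14]], delta_rot=[[0,0,0],[0,0,0],[0,0,0],[0,0,0],[0,0,0]], claw=[1,1,1,1,1])

```text
t: 6.07
eef_pos: [569.0, 236.5, 148.0]
tcp_rot: [3.141, 0.0, 1.571]
ft_force: [0.2, 0.2, -1.4]
opening: 0.341
grip_force: 30.0
```

Request:
arm_command(delta_pos=[[0,0,-0.02],[0,0,-0.03],[0,0,-0.03],[0,0,-0.03],[0,0,-0.03]], delta_rot=[[0,0,0],[0,0,0],[0,0,0],[0,0,0],[0,0,0]], claw=[1,1,1,1,1])

```text
t: 6.48
eef_pos: [569.5, 237.0, 141.8]
tcp_rot: [3.14, -0.0, 1.57]
ft_force: [-0.1, 0.2, -1.0]
opening: 0.34
grip_force: 30.0
```

```bash
python3 - <<'E'
from h import *
s=state();print(s["t"],s["eef_pos"],s["tcp_rot"],s["ft_force"],s["moment"])
w=read_camera("wrist");sc=read_camera("scene");tp=read_camera("top")
save("n",np.hstack([w[60:300,130:390],cv2.resize(sc[85:155,180:270],(308,240),interpolation=cv2.INTER_CUBIC),cv2.resize(tp[125:195,105:175],(230,240))]))
E
```

```text
6.4833 [569.49659851 237.02524596 141.78593282] [ 3.14025963e+00 -3.36962801e-04  1.57018618e+00] [-0.07172504  0.23321529 -0.95772185] [-0.07433379  0.04616336 -0.00146016]
```

View pics/n.png

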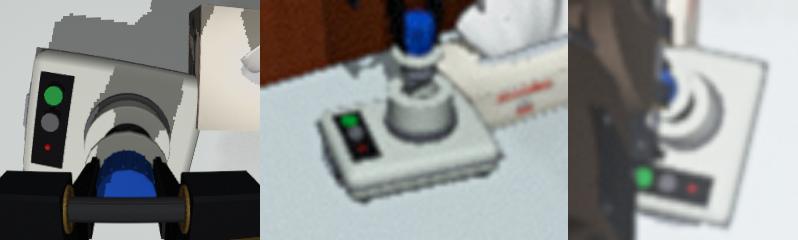

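The key hangs just above the mouth and looks centred in all views (wrist: flange at (127,140) over the bore). Lowering step by step with force checks.

Request:
arm_command(delta_pos=[[0,0,-0.02],[0,0,-0.04],[0,0,-0.055],[0,0,-0.065],[0,0,-0.07]], delta_rot=[[0,0,0],[0,0,0],[0,0,0],[0,0,0],[0,0,0]], claw=[1,1,1,1,1])

```text
t: 7.05
eef_pos: [568.9, 237.2, 122.7]
tcp_rot: [-3.141, 0.0, 1.571]
ft_force: [-0.0, -0.1, -0.8]
opening: 0.34
grip_force: 30.0
```

Request:
arm_command(delta_pos=[[0,0,-0.004],[0,0,-0.008],[0,0,-0.012],[0,0,-0.016],[0,0,-0.016]], delta_rot=[[0,0,0],[0,0,0],[0,0,0],[0,0,0],[0,0,0]], claw=[1,1,1,1,1])

```text
t: 7.47
eef_pos: [569.0, 237.2, 119.3]
tcp_rot: [-3.142, 0.0, 1.571]
ft_force: [-0.6, -0.5, -0.9]
opening: 0.34
grip_force: 30.0
```

Request:
arm_command(delta_pos=[[0,0,-0.003],[0,0,-0.006],[0,0,-0.009],[0,0,-0.012],[0,0,-0.012]], delta_rot=[[0,0,0],[0,0,0],[0,0,0],[0,0,0],[0,0,0]], claw=[1,1,1,1,1])

```text
t: 7.88
eef_pos: [569.3, 237.4, 116.4]
tcp_rot: [3.141, -0.0, 1.571]
ft_force: [1.7, 1.6, -1.0]
opening: 0.342
grip_force: 30.0
```

Request:
arm_command(delta_pos=[[0,0,-0.002],[0,0,-0.004],[0,0,-0.006],[0,0,-0.008],[0,0,-0.008]], delta_rot=[[0,0,0],[0,0,0],[0,0,0],[0,0,0],[0,0,0]], claw=[1,1,1,1,1])

```text
t: 8.3
eef_pos: [569.3, 237.3, 114.5]
tcp_rot: [3.141, -0.0, 1.571]
ft_force: [1.6, 1.6, -0.6]
opening: 0.338
grip_force: 30.0
```

Request:
arm_command(delta_pos=[[0.002,0.002,-0.001],[0.002,0.002,-0.003],[0.002,0.002,-0.005],[0.002,0.002,-0.006],[0.002,0.002,-0.006]], delta_rot=[[0,0,0],[0,0,0],[0,0,0],[0,0,0],[0,0,0]], claw=[1,1,1,1,1])

```text
t: 8.72
eef_pos: [569.4, 237.6, 112.7]
tcp_rot: [-3.141, 0.0, 1.571]
ft_force: [-0.5, 0.5, -0.8]
opening: 0.339
grip_force: 30.0
```

Request:
arm_command(delta_pos=[[0.001,0.001,-0.002],[0.001,0.001,-0.004],[0.001,0.001,-0.006],[0.001,0.001,-0.008],[0.001,0.001,-0.008]], delta_rot=[[0,0,0],[0,0,0],[0,0,0],[0,0,0],[0,0,0]], claw=[1,1,1,1,1])

```text
t: 9.13
eef_pos: [569.7, 237.9, 110.7]
tcp_rot: [-3.141, 0.0, 1.571]
ft_force: [0.4, -0.1, -1.3]
opening: 0.339
grip_force: 30.0
```

Request:
arm_command(delta_pos=[[0,0,-0.002],[0,0,-0.004],[0,0,-0.006],[0,0,-0.006],[0,0,-0.006]], delta_rot=[[0,0,0],[0,0,0],[0,0,0],[0,0,0],[0,0,0]], claw=[1,1,1,1,1])

```text
t: 9.55
eef_pos: [569.8, 238.0, 109.4]
tcp_rot: [3.141, -0.0, 1.571]
ft_force: [-0.4, 0.4, -0.6]
opening: 0.341
grip_force: 30.0
```

Request:
arm_command(delta_pos=[[0,0,-0.002],[0,0,-0.004],[0,0,-0.006],[0,0,-0.006],[0,0,-0.006]], delta_rot=[[0,0,0],[0,0,0],[0,0,0],[0,0,0],[0,0,0]], claw=[1,1,1,1,1])

```text
t: 9.97
eef_pos: [570.0, 238.1, 108.2]
tcp_rot: [3.141, -0.0, 1.571]
ft_force: [-0.2, 1.1, 1.9]
opening: 0.338
grip_force: 30.0
```

Contact on the coupling at about 3 N. Turning in 9° steps, with a force reading after each.

Request:
arm_command(delta_pos=[[0,0,-0.001],[0,0,-0.001],[0,0,-0.001],[0,0,-0.001],[0,0,-0.001]], delta_rot=[[0,0,0.025],[0,0,0.05],[0,0,0.075],[0,0,0.1],[0,0,0.1]], claw=[1,1,1,1,1])

```text
t: 10.38
eef_pos: [569.7, 237.8, 107.3]
tcp_rot: [-3.141, 0.0, 1.729]
ft_force: [-0.2, 0.9, -1.9]
opening: 0.338
grip_force: 30.0
```

Request:
arm_command(delta_pos=[[0,0,0],[0,0,0],[0,0,0],[0,0,0],[0,0,0]], delta_rot=[[0,0,0.025],[0,0,0.05],[0,0,0.075],[0,0,0.1],[0,0,0.1]], claw=[1,1,1,1,1])

```text
t: 10.8
eef_pos: [569.7, 237.8, 107.4]
tcp_rot: [-3.141, 0.0, 1.885]
ft_force: [-0.1, 0.1, -1.2]
opening: 0.337
grip_force: 30.0
```

Request:
arm_command(delta_pos=[[0,0,-0.001],[0,0,-0.002],[0,0,-0.003],[0,0,-0.004],[0,0,-0.004]], delta_rot=[[0,0,0],[0,0,0],[0,0,0],[0,0,0],[0,0,0]], claw=[1,1,1,1,1])

```text
t: 11.22
eef_pos: [569.8, 238.0, 106.6]
tcp_rot: [3.142, 0.0, 1.884]
ft_force: [0.3, -0.5, -1.5]
opening: 0.339
grip_force: 30.0
```

```bash
python3 - <<'E'
from h import *
s=state();print(s["eef_pos"],s["tcp_rot"],s["ft_force"],s["moment"])
w=read_camera("wrist");sc=read_camera("scene")
save("p",np.hstack([w[60:300,130:390],cv2.resize(sc[75:145,180:270],(308,240),interpolation=cv2.INTER_CUBIC)]))
E
```

```text
[569.84082381 237.97421894 106.59459967] [3.14155556e+00 9.48625974e-06 1.88418957e+00] [ 0.27533038 -0.53795927 -1.47683393] [-0.03925344  0.07935788 -0.0012689 ]
```

View pics/p.png

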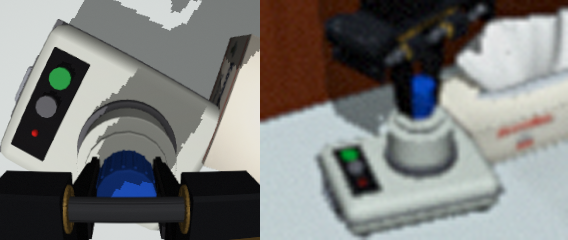

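The head sits low, with the flange close to the collar and no load, so the key seems to have entered the slot. Continuing down gently.

Request:
arm_command(delta_pos=[[0,0,-0.001],[0,0,-0.002],[0,0,-0.003],[0,0,-0.005],[0,0,-0.006]], delta_rot=[[0,0,0],[0,0,0],[0,0,0],[0,0,0],[0,0,0]], claw=[1,1,1,1,1])

```text
t: 11.73
eef_pos: [569.8, 238.0, 105.1]
tcp_rot: [3.142, 0.0, 1.885]
ft_force: [-0.5, -0.4, -1.3]
opening: 0.341
grip_force: 30.0
```

Request:
arm_command(delta_pos=[[0,0,-0.001],[0,0,-0.002],[0,0,-0.003],[0,0,-0.005],[0,0,-0.006]], delta_rot=[[0,0,0],[0,0,0],[0,0,0],[0,0,0],[0,0,0]], claw=[1,1,1,1,1])

```text
t: 12.15
eef_pos: [569.8, 238.0, 103.6]
tcp_rot: [3.142, 0.0, 1.885]
ft_force: [0.3, 0.3, -1.2]
opening: 0.342
grip_force: 30.0
```

Request:
arm_command(delta_pos=[[0,0,-0.001],[0,0,-0.002],[0,0,-0.003],[0,0,-0.005],[0,0,-0.006]], delta_rot=[[0,0,0],[0,0,0],[0,0,0],[0,0,0],[0,0,0]], claw=[1,1,1,1,1])

```text
t: 12.57
eef_pos: [569.8, 238.0, 102.1]
tcp_rot: [3.142, 0.0, 1.885]
ft_force: [-0.7, -0.9, -1.6]
opening: 0.339
grip_force: 30.0
```

Request:
arm_command(delta_pos=[[0,0,-0.001],[0,0,-0.002],[0,0,-0.003],[0,0,-0.004],[0,0,-0.004]], delta_rot=[[0,0,0],[0,0,0],[0,0,0],[0,0,0],[0,0,0]], claw=[1,1,1,1,1])

```text
t: 12.98
eef_pos: [569.9, 237.9, 101.1]
tcp_rot: [3.142, 0.0, 1.885]
ft_force: [-0.3, 0.1, -1.6]
opening: 0.338
grip_force: 30.0
```

Request:
arm_command(delta_pos=[[0,0,-0.001],[0,0,-0.002],[0,0,-0.003],[0,0,-0.003],[0,0,-0.003]], delta_rot=[[0,0,0],[0,0,0],[0,0,0],[0,0,0],[0,0,0]], claw=[1,1,1,1,1])

```text
t: 13.4
eef_pos: [569.9, 238.0, 100.4]
tcp_rot: [3.141, 0.0, 1.885]
ft_force: [-0.1, 0.2, -1.2]
opening: 0.34
grip_force: 30.0
```

Request:
arm_command(delta_pos=[[0,0,-0.001],[0,0,-0.002],[0,0,-0.003],[0,0,-0.003],[0,0,-0.003]], delta_rot=[[0,0,0],[0,0,0],[0,0,0],[0,0,0],[0,0,0]], claw=[1,1,1,1,1])

```text
t: 13.82
eef_pos: [569.9, 238.0, 100.4]
tcp_rot: [3.141, 0.0, 1.885]
ft_force: [-2.7, -0.9, 7.5]
opening: 0.336
grip_force: 30.0
```

Firm contact exactly at the expected home height (TCP 100.4, so origin at 90). Relieving the press and releasing.

Request:
arm_command(delta_pos=[[0,0,0.002],[0,0,0.002],[0,0,0.002],[0,0,0.002],[0,0,0.002]], delta_rot=[[0,0,0],[0,0,0],[0,0,0],[0,0,0],[0,0,0]], claw=[1,1,1,0.6,0.5])

```text
t: 14.23
eef_pos: [569.9, 238.0, 100.0]
tcp_rot: [3.141, -0.0, 1.885]
ft_force: [0.7, 0.3, -0.0]
opening: 0.425
grip_force: 0.0
```

Request:
arm_command(delta_pos=[[0,0,0],[0,0,0],[0,0,0],[0,0,0],[0,0,0]], delta_rot=[[0,0,0],[0,0,0],[0,0,0],[0,0,0],[0,0,0]], claw=[0.3,0.3,0.3,0.3,0.3])

```text
t: 14.65
eef_pos: [569.9, 238.0, 100.1]
tcp_rot: [3.142, 0.0, 1.885]
ft_force: [-0.8, -0.6, 0.0]
opening: 0.69
grip_force: 0.0
```

Request:
arm_command(delta_pos=[[0,0,0.02],[0,0,0.1],[0,0,0.2],[0,0,0.32],[0,0,0.4]], delta_rot=[[0,0,0],[0,0,0],[0,0,0],[0,0,0],[0,0,0]], claw=[0.2,0.2,0.2,0.2,0.2])

```text
t: 15.07
eef_pos: [570.2, 238.1, 203.0]
tcp_rot: [3.139, 0.0, 1.885]
ft_force: [-0.0, 0.1, -0.4]
opening: 0.803
grip_force: 0.0
```

Request:
arm_command(delta_pos=[[0,-0.1,0],[0,-0.25,0],[0,-0.35,0],[0,-0.4,0],[0,-0.4,0]], delta_rot=[[0,0,0],[0,0,0],[0,0,0],[0,0,0],[0,0,0]], claw=[0.2,0.2,0.2,0.2,0.2])

```text
t: 15.48
eef_pos: [570.0, 135.9, 200.7]
tcp_rot: [3.141, 0.0, 1.882]
ft_force: [0.5, 0.4, 0.3]
opening: 0.798
grip_force: 0.0
```

```bash
python3 - <<'E'
from h import *
s=state();print(s["t"],s["eef_pos"],s["ft_force"],s["opening"])
w=read_camera("wrist");sc=read_camera("scene");tp=read_camera("top")
save("end",np.vstack([np.hstack([cv2.resize(w,(400,300)),cv2.resize(sc,(400,300))]),np.hstack([cv2.resize(sc[75:145,180:270],(386,300),interpolation=cv2.INTER_CUBIC),cv2.resize(tp,(414,300))])]))
E
```

```text
15.4833 [570.02493949 135.90458533 200.65145279] [0.51901888 0.43887476 0.27165065] 0.7976364384147643
```

View pics/end.png

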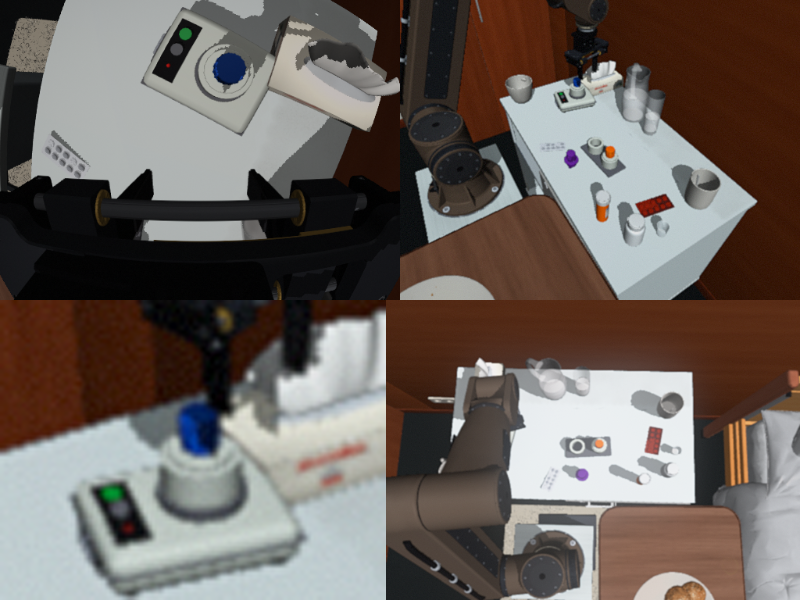

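The blue head sits upright in the collar with its flange flat on it (wrist px about (228,68)). The orange head is still in the rack, the containers have not moved, and the gripper is clear.

```bash
python3 -c "
from cell import *
print(job_done())"
```

```text
the job is handed in; nothing more can be done
None
```

The blue head is seated in the mill with its key in the drive slot and its flange flat on the collar, and I have let go of it; the orange head and the medicine containers are untouched, and the job is handed in at about 16 s.

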